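Turn the sleeve's code strip to the scanner and read it

TASK

The steel sleeve held between the two centres of the bench fixture has a yellow code strip along one side. Turn the sleeve about its own axis until the yellow strip squarely faces the white scanner block's red window, let go of it, and only then press the green trigger on top of the scanner fully down and release it. Leave the strip facing the window, and do not disturb the ring gauge, the spare sleeve or the bottle.

Things in the scene. Friction and masses are not known exactly. Their poses are not given: they have to be found in the camera images.
- sleeve (a joint): turning angle of the sleeve about its own level axis (the fixture's +y): 0 (or a whole turn, 6.283) when the yellow strip points along the fixture's +x, squarely at the scanner window; 1.571 strip straight down, 3.142 away from the scanner, 4.712 straight up. Turns both ways (limits +-12); light friction holds it where it is left
- sleeve_axis (a point): middle of the sleeve, on its axis, 120 mm above the table; its axes are the fixture's and do not turn with the sleeve: y along the sleeve, x from the sleeve to the scanner, z up. The sleeve is a steel cylinder 56 mm in diameter, 140 mm long, captive between the centres (cannot be lifted out)
- mark (a point): middle of the yellow strip on the sleeve's surface, 28 mm from the axis; turns with the sleeve, its x pointing outwards. The strip is 12 mm wide and as long as the sleeve, with short yellow dashes on both end faces; a thin black line (6 mm) runs along the sleeve half a turn away from the strip
- scanner_window (a point): centre of the scanner's red window, at the height of the sleeve's axis and 115 mm from it along the fixture's +x. The reading line is 9 mm high. The scanner is a white upright block 60 (x) by 80 (y) mm, its top 150 mm above the table, fixed on the fixture; axes as the fixture's
- trigger_top (a point): middle of the top of the green round spring trigger (30 mm across) on the scanner's top; it is pressed straight down, 6 mm
- trigger (a joint): how far the trigger is pressed: 0 up, 0.006 m fully down (about 5 N); springs back
- fixture: grey bench fixture fixed to the table; origin on the table below the sleeve's middle, x to the scanner, y along the sleeve. Base 120 (x) by 300 (y) by 35 mm high; tailstocks 50 by 35 mm centred at y = +-105 mm, 145 mm high (screw heads 153 mm); black thimbles reach y = +-188 mm; a 70 mm wide, 30 mm high rail carries the scanner
- ring_gauge: loose brass ring, 72 mm across and 22 mm high, lying flat beside the scanner; origin under its centre. Not to be disturbed
- spare: loose short steel sleeve standing upright, 48 mm across and 70 mm high, beside the scanner; origin under its centre. Not to be disturbed
- oil: loose blue bottle standing upright, 54 mm across and 140 mm high, beyond one end of the fixture; origin under its centre. Not to be disturbed

How it is judged:
By the outcome, as a careful person would: the job done as asked, in the order asked, and still so for the second after the job is handed in, with the robot touching nothing.
It also fails if it takes over 69 s, if anything falls off the work surface, if the arm or the gripper's body presses on something with over 40 N, if the wrist force passes 120 N, or if a joint passes its speed limit or range.

ROBOT

A 6-joint arm with a two-finger parallel gripper is mounted at the origin on the work surface. World frame = base frame: x ahead of the robot, y to its left, z up, the work surface at z = 0. Lengths are in m, angles in rad, forces in N, time in s.
With the tool pointing down it reaches from about 0.375 to 0.975 m from the base axis. Payload 3.8 kg.
Tool frame: the origin (TCP) lies at the very end of the fingers, on their centre line; the grasp point (between the pads) lies 19 mm behind it; z points along the fingers, y is the line along which they close (so a half turn about z gives the same grasp; the last joint's range is limited). The gripper opens to 85 mm and grips with 20 to 120 N. Pads are 22 mm wide; open, the fingers measure 114 mm over their backs; the gripper's body (76 mm by 85 mm) begins 54 mm behind the grasp point. The pads swing forward as they close: fully open they stand 13 mm farther back than shut.
Start: joints at [-1.385, 0.264, 1.604, -0, 1.274, -0.037], TCP at [0.149, -0.658, 0.231] pointing down, gripper open.
Joint ranges: [-2.63, 2.63], [-0.94, 2.18], [0.31, 2.57], [-1.31, 4.45], [0, 2.66], [-2.55, 2.55]. Speed limits (rad/s): [2.57, 2.57, 3.14, 3.14, 3.14, 3.14].

INTERFACE

Orientations are given as a rotation vector (axis times angle).
In Python, from workcell import bot, vision gives the robot as it stands. The module is installed in compiled form; this text tells all that it offers.
- The arm moves only by the tool play_rows, never from a script. Its argument "moves" is a list that holds one entry, the list of rows, each a list of 7 numbers: the turn, a rotation vector about the tool's x, y, z as a fraction of full scale, then the shift along the tool's x, y, z as a fraction of full scale, then the finger opening in mm, from 0 to 85.4. In form: [[[ax, ay, az, x, y, z, jaw], ...]]. A call has 1 to 5 rows; each row shifts and turns the commanded pose from where the row before left it, along the tool's axes as they then stand; what a row does not reach is not made up. Full scale, the value 1, is 0.1 m for a shift and 0.5 rad for a turn. A row lasts 1/12 s, in which the tool goes at most 41.7 mm and 7.16 degrees, less where a joint would pass 70% of its speed; a pose out of reach is approached as far as the arm can. A call with a number of a shift or a turn outside -1 to 1 is refused whole. A call with a gripper value outside its range is refused whole. The fingers move at their own pace and stop on an object; "newtons" is the grip in N (left out, the last holds). Time passes only in rows, so rows that do not move let the fingers close. It gives the time, the measured TCP pose, the force, the opening and the grip force at its end, in the units of the state.
- bot.read_state(): the state, without advancing time (a new reading comes with each control period).
- vision.read_camera(name): name is "side" or "top"; returns a dict with "image" (480x640x3 uint8, red, green, blue), "depth" (480x640 float32, m along the optical axis (not along the pixel's ray), 0 where there is no reading), "K" (3x3 intrinsics, pixels), "dist" ([k1, k2, p1, p2, k3] as OpenCV has them; the pictures are not rectified), "R" (3x3) and "t" (3): a world point X has camera coordinates R X + t. Camera axes: x right, y down, z forward; pixel columns grow to the right and rows downward; lengths in m; the calibration is good to about 2 mm. A picture is of the moment at which its call begins.
- bot.finish_job(): hands the job in; it is judged then, once.
The state is a dict: "time": time; "q": joint angles; "joint_vel": joint speeds; "joint_torque": joint torques, N m; "tool_pos": TCP position; "tcp_rot": TCP orientation; "wrist_force": force on the tool from outside, world axes, zero at the start; "torque": the same for the moment, N m; "width": opening from 0.0 (shut) to 1.0 (fully open); "grip_force": force on a finger pad.
Only numpy, scipy, OpenCV 4.12 (cv2) and the standard library are available. Lean on these libraries where they do the work, as an engineer would, in place of code of your own. Each camera call takes 0.05 s, during which the arm holds its last target. There are 200 camera calls.

## Working session

There is one attempt and no reset: what is moved stays moved. The work goes in short steps, Python scripts to look and compute and a tool call to move; the robot and the scene stay as the last step left them, time stands still between calls to the robot, and variables do not carry over. Pictures are saved under pics/ and viewed, at most 10 in all, crops included, and the job is handed in when it is done.

Besides the shell and the picture viewer there is one more tool, called by a JSON object that holds its "op" and its "data", one argument or row to a line. play_rows: Moves the arm, as the interface text tells. Its arguments: {"type":"object","properties":{"moves":{"type":"array","items":{"type":"array","items":{"type":"array","items":{"type":"number"}}}},"newtons":{"type":"number"}},"required":["moves"]}

```bash
mkdir -p pics
cat > h.py <<'E'
import numpy as np, cv2
from workcell import bot, vision
def cam(n):
    c=vision.read_camera(n); c['K']=np.array(c['K']);c['R']=np.array(c['R']);c['t']=np.array(c['t']);c['dist']=np.array(c['dist']);return c
def save(c,n): cv2.imwrite('pics/'+n,c['image'][:,:,::-1])
def ray(c,uv):
    p=cv2.undistortPoints(np.array(uv,float).reshape(-1,1,2),c['K'],c['dist']).reshape(-1,2)
    d=np.c_[p,np.ones(len(p))]@c['R']; return -c['R'].T@c['t'],d
def onz(c,uv,z):
    o,d=ray(c,uv); return o+d*((z-o[2])/d[:,2])[:,None]
def pts(c,m):
    v,u=np.nonzero(m&(c['depth']>0)); o,d=ray(c,np.c_[u,v]); return o+d*c['depth'][v,u][:,None]
def proj(c,X):
    return cv2.projectPoints(np.array(X,float).reshape(-1,1,3),cv2.Rodrigues(c['R'])[0],c['t'],c['K'],c['dist'])[0].reshape(-1,2)
E
python3 - <<'E'
from h import *
for n in('top','side'):
    c=cam(n); save(c,n+'0.png'); hsv=cv2.cvtColor(c['image'],cv2.COLOR_RGB2HSV)
    print(n,(-c['R'].T@c['t']).round(3))
    for nm,lo,hi in(('yel',(22,120,90),(35,255,255)),('grn',(45,100,50),(80,255,255)),('red',(0,150,80),(6,255,255)),('blue',(100,120,50),(125,255,255))):
        m=cv2.inRange(hsv,lo,hi)
        k,l,s,ce=cv2.connectedComponentsWithStats(m)
        for i in range(1,k):
            if s[i,4]>25:
                p=pts(c,l==i); print(nm,s[i],ce[i].round(1), np.median(p,0).round(3) if len(p) else None)
print(bot.read_state())
E
```

```text
top [0.406 0.096 1.265]
yel [438 203  32  31 369] [453.5 217.9] [ 0.662 -0.195  0.022]
yel [371 290  71  14 317] [405.7 296.5] [ 0.488 -0.068  0.145]
grn [387 204  16  16 202] [394.8 211.7] [ 0.644 -0.051  0.172]
blue [628 266  12  16  55] [633.6 274.2] [ 0.534 -0.573  0.009]
blue [246 302  26  25 330] [260.6 314.8] [0.459 0.205 0.096]
side [0.314 0.653 0.549]
yel [398 181  23  43 285] [409.5 202. ] [ 0.485 -0.054  0.145]
yel [349 198  15  21 143] [355.1 207.5] [ 0.642 -0.197  0.02 ]
grn [323 170  15  11 140] [329.9 174.7] [ 0.64  -0.045  0.171]
blue [420 145  27  20  84] [433.6 154.6] [ 0.563 -0.604  0.008]
blue [309 218  40  28 299] [327.7 236.6] [ 0.628 -0.013  0.045]
blue [ 344  309   38   39 1154] [362.7 328.9] [0.458 0.227 0.093]
blue [343 360  34  18 203] [358.7 371.7] [0.456 0.235 0.01 ]
{'time': 0.1, 'q': array([-1.38491074e+00,  2.64709748e-01,  1.60524671e+00,  3.18942402e-05,
        1.27370208e+00, -3.69050858e-02]), 'joint_vel': array([-6.85785328e-04, -4.48498076e-04, -2.48002458e-03,  1.47523565e-05,
       -6.82220393e-04,  2.46131569e-04]), 'joint_torque': array([ 4.51661908e-04, -5.16707289e+01, -3.68590021e+01, -5.49194635e-05,
        6.24432927e-03, -1.41146376e-05]), 'tool_pos': array([ 0.14902499, -0.65766229,  0.23006   ]), 'tcp_rot': array([-3.12007290e+00, -3.48991562e-01,  1.93620673e-04]), 'wrist_force': array([-0.75217534, -0.1203209 , -0.58685923]), 'torque': array([ 0.01049331,  0.02950778, -0.01800511]), 'grip_force': 0.0, 'width': 0.9986456703200393}
```

View pics/top0.png

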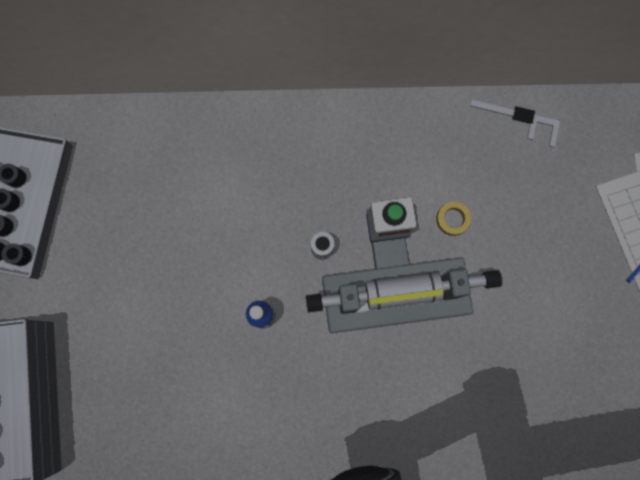

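View pics/side0.png

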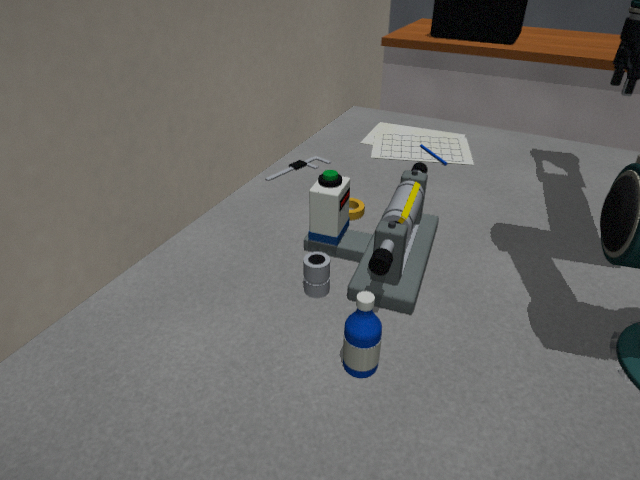

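The top view shows the sleeve at about (405,290), with its yellow strip on the upper side nearer the robot. The green trigger is at (395,212), the ring at (454,218), the spare at (322,244) and the bottle at (260,314). The side view shows the same layout, with the strip at (410,202), trigger at (330,175) and red window at (345,198).

```bash
cat > meas.py <<'E'
from h import *
from scipy.optimize import least_squares
def tri(a,ua,b,ub):
    oa,da=ray(a,[ua]);ob,db=ray(b,[ub]);da=da[0];db=db[0]
    s=np.linalg.lstsq(np.c_[da,-db],ob-oa,rcond=None)[0];p=oa+da*s[0];q=ob+db*s[1]
    return (p+q)/2,np.linalg.norm(p-q)
def mask(c,lo,hi):
    m=cv2.inRange(cv2.cvtColor(c['image'],cv2.COLOR_RGB2HSV),lo,hi);return m
def big(m,box=None):
    k,l,s,ce=cv2.connectedComponentsWithStats(m)
    return l,s,ce
E
python3 - <<'E'
from meas import *
T=cam('top');S=cam('side')
Y=((22,120,90),(35,255,255));G=((45,100,50),(80,255,255))
e={}
for n,c,box in(('t',T,(365,285,450,310)),('s',S,(390,175,430,230))):
    m=mask(c,*Y);k=np.zeros_like(m);k[box[1]:box[3],box[0]:box[2]]=m[box[1]:box[3],box[0]:box[2]]
    v,u=np.nonzero(k);P=np.c_[u,v].astype(float);mu=P.mean(0);d=np.linalg.svd(P-mu,full_matrices=False)[2][0]
    s=(P-mu)@d; e[n]=[mu+d*s.min(),mu+d*s.max(),mu]; print(n,np.round(e[n],1).tolist())
    g=mask(c,*G);_,st,ce=big(g);i=1+st[1:,4].argmax();e[n+'g']=ce[i]
# strip: side line plane intersect: end rays in top (left=+y); in side lower=+y
t=sorted(e['t'][:2],key=lambda p:p[0]); s=sorted(e['s'][:2],key=lambda p:-p[1])
A=tri(T,t[0],S,s[0]);B=tri(T,t[1],S,s[1]);print('strip +y end',A,'-y end',B,'len',np.linalg.norm(A[0]-B[0]))
print('trigger',tri(T,e['tg'],S,e['sg']))
yd=A[0]-B[0];yaw=np.arctan2(-yd[0],yd[1]);print('yaw',yaw)
# cylinder fit from depth
ax=np.array([-np.sin(yaw),np.cos(yaw),0]);xx=np.array([np.cos(yaw),np.sin(yaw),0])
m0=(A[0]+B[0])/2
for n,c in(('top',T),('side',S)):
    p=pts(c,np.ones((480,640),bool));q=p-m0
    a=q@ax;b=q@xx
    k=(abs(a)<.055)&(abs(b)<.06)&(p[:,2]>.11)&(p[:,2]<.17)
    a,b,z=a[k],b[k],p[k,2]
    f=lambda v:np.hypot(b-v[0]-v[2]*a,z-v[1])-.028
    r=least_squares(f,[.015,.12,0],loss='soft_l1',f_scale=.002);
    c0=m0+xx*r.x[0];print(n,k.sum(),'axis mid',c0[:2],'z',r.x[1],'dyaw',r.x[2],'res',np.median(abs(f(r.x))))
    th=np.arctan2(-(m0[2]-r.x[1]),-r.x[0])
    print('strip angle',th%6.2832,'radius',np.hypot(m0[2]-r.x[1],r.x[0]))
    # end faces of fixture: scanner top/white points
for n,c in(('top',T),('side',S)):
    p=pts(c,np.ones((480,640),bool));q=p-m0
    k=(abs(p[:,2]-.15)<.008)&(q@xx>.09)&(q@xx<.22)&(abs(q@ax)<.07)
    w=p[k];print(n,'scanner top',np.median(w,0), cv2.minAreaRect((w[:,:2]*1000).astype(np.float32)))
for uv,nm,z in(((454,218),'ring',.022),((322,244),'spare',.07),((260,314),'oil',.14)):print(nm,onz(T,[uv],z))
im=cv2.resize(T['image'][180:340,230:510],None,fx=2.8,fy=2.8,interpolation=cv2.INTER_CUBIC);cv2.imwrite('pics/topc.png',im[:,:,::-1])
E
```

```text
t [[441.1, 291.7], [370.9, 301.1], [406.0, 296.4]]
s [[417.9, 182.2], [400.7, 222.9], [409.4, 202.1]]
strip +y end (array([ 0.48229637, -0.00380802,  0.13015176]), np.float64(0.0021158995788696966)) -y end (array([ 0.49391643, -0.13467002,  0.14712002]), np.float64(0.001873979728370479)) len 0.13246814764645803
trigger (array([ 0.64448704, -0.05187533,  0.16644859]), np.float64(0.0019746461983706975))
yaw 0.08856403126062677
top 1700 axis mid [ 0.50127829 -0.0680694 ] z 0.1198203954443976 dyaw -0.02010358472226788 res 0.0010751011683668345
strip angle 4.099794094975426 radius 0.02299759773858244
side 868 axis mid [ 0.49926973 -0.06824775] z 0.11938844704214704 dyaw -0.02093312842035074 res 0.00046047718612736606
strip angle 4.185121116678585 radius 0.022272549823669528
top scanner top [ 0.64046233 -0.04397454  0.1493802 ] ((645.3272705078125, -50.87903594970703), (60.818511962890625, 80.8310317993164), 6.240017890930176)
side scanner top [ 0.63054719 -0.02899395  0.14887554] ((642.147705078125, -49.90656661987305), (58.826255798339844, 83.07923126220703), 5.786224842071533)
ring [[ 0.6605582  -0.19605082  0.022     ]]
spare [[0.60268106 0.08559193 0.07      ]]
oil [[0.46085881 0.20510054 0.14      ]]
```

```bash
cat > plan.py <<'E'
from h import *
from scipy.spatial.transform import Rotation as Ro
YAW=.108; C=np.array([.5005,-.067,.120])
F=np.array([[np.cos(YAW),-np.sin(YAW),0],[np.sin(YAW),np.cos(YAW),0],[0,0,1]])
def target(phi,back,off=(0,0,0),tip=.016):
    # tool x=+fix y, y=+fix x, z=down at phi=0; phi in deg about fixture +y
    R=F@Ro.from_rotvec([0,np.radians(phi),0]).as_matrix()@np.array([[0,1,0],[1,0,0],[0,0,-1.]])
    return C+F@np.array(off)+R[:,2]*(tip-back),R
def fly(p1,R1,p0=None,R0=None,n=None,jaw=85):
    if p0 is None: s=bot.read_state();p0=s['tool_pos'];R0=Ro.from_rotvec(s['tcp_rot']).as_matrix()
    w=Ro.from_matrix(R0.T@R1).as_rotvec();d=(p1-p0)
    n=n or int(np.ceil(max(np.linalg.norm(w)/.115,np.linalg.norm(d)/.038)));R=R0.copy()
    for k in range(n):
        print(np.r_[w/n/.5,R.T@d/n/.1].round(3).tolist()+[jaw]);R=R@Ro.from_rotvec(w/n).as_matrix()
def arc(a,b,n,jaw):   # turn about the sleeve axis
    p,R=target(a,0)
    for k in range(n):
        q,Q=target(a+(b-a)*(k+1)/n,0);print(np.r_[Ro.from_matrix(R.T@Q).as_rotvec()/.5,R.T@(q-p)/.1].round(3).tolist()+[jaw]);p,R=q,Q
def oncyl(c,uv,r=.028):
    o,d=ray(c,uv);o=(o-C)@F;d=d@F;a=d[:,0]**2+d[:,2]**2;b=d[:,0]*o[0]+d[:,2]*o[2];q=o[0]**2+o[2]**2-r*r
    s=(-b-np.sqrt(b*b-a*q))/a;X=o+d*s[:,None];return X,np.arctan2(-X[:,2],X[:,0])%(2*np.pi)
def st():
    s=bot.read_state();print(round(s['time'],2),s['tool_pos'].round(4),Ro.from_rotvec(s['tcp_rot']).as_matrix().round(3).tolist(),s['q'].round(2),s['wrist_force'].round(1),s['torque'].round(2),s['width'],s['grip_force'])
E
python3 - <<'E'
from plan import *
from meas import mask
for n in('top','side'):
    c=cam(n);m=mask(c,(22,120,90),(35,255,255));v,u=np.nonzero(m)
    X,a=oncyl(c,np.c_[u,v]);k=np.isfinite(a)&(abs(X[:,1])<.07);print(n,k.sum(),a[k].mean(),np.percentile(a[k],[3,97]),np.percentile(X[k,1],[1,99]))
p,R=target(-31,.10);print(p);fly(p,R)
E
```

```text
top 314 4.228879033612011 [4.07171724 4.3776262 ] [-0.06510279  0.06422846]
side 253 4.186086632492661 [3.96656644 4.39701725] [-0.06815615  0.06609644]
[ 0.45748887 -0.07166335  0.19200205]
[-0.049, 0.044, -0.158, 0.239, -0.28, 0.022, 85]
[-0.049, 0.044, -0.158, 0.26, -0.261, 0.021, 85]
[-0.049, 0.044, -0.158, 0.279, -0.24, 0.02, 85]
[-0.049, 0.044, -0.158, 0.297, -0.218, 0.021, 85]
[-0.049, 0.044, -0.158, 0.313, -0.194, 0.023, 85]
[-0.049, 0.044, -0.158, 0.326, -0.17, 0.025, 85]
[-0.049, 0.044, -0.158, 0.338, -0.144, 0.028, 85]
[-0.049, 0.044, -0.158, 0.348, -0.118, 0.033, 85]
[-0.049, 0.044, -0.158, 0.355, -0.091, 0.038, 85]
[-0.049, 0.044, -0.158, 0.36, -0.064, 0.044, 85]
[-0.049, 0.044, -0.158, 0.363, -0.036, 0.05, 85]
[-0.049, 0.044, -0.158, 0.364, -0.009, 0.058, 85]
[-0.049, 0.044, -0.158, 0.362, 0.018, 0.066, 85]
[-0.049, 0.044, -0.158, 0.358, 0.045, 0.074, 85]
[-0.049, 0.044, -0.158, 0.352, 0.071, 0.084, 85]
[-0.049, 0.044, -0.158, 0.344, 0.096, 0.093, 85]
[-0.049, 0.044, -0.158, 0.333, 0.12, 0.103, 85]
[-0.049, 0.044, -0.158, 0.32, 0.143, 0.114, 85]plan.py:21: RuntimeWarning: invalid value encountered in sqrt
  s=(-b-np.sqrt(b*b-a*q))/a;X=o+d*s[:,None];return X,np.arctan2(-X[:,2],X[:,0])%(2*np.pi)
```

{"op": "play_rows", "data": {
  "moves": [
    [[-0.049,0.044,-0.158,0.239,-0.28,-0.1,85],[-0.049,0.044,-0.158,0.26,-0.26,-0.1,85],[-0.049,0.044,-0.158,0.28,-0.24,-0.1,85],[-0.049,0.044,-0.158,0.297,-0.218,-0.05,85],[-0.049,0.044,-0.158,0.313,-0.194,0.02,85]]
  ]
}}

```text
time: 0.72
tool_pos: [0.2342, -0.494, 0.2661]
tcp_rot: [2.877, 0.925, 0.187]
wrist_force: [-0.2, 0.4, 0.6]
width: 0.996
grip_force: 0.0
```

{"op": "play_rows", "data": {
  "moves": [
    [[-0.049,0.044,-0.158,0.326,-0.17,0.025,85],[-0.049,0.044,-0.158,0.338,-0.144,0.028,85],[-0.049,0.044,-0.158,0.348,-0.118,0.033,85],[-0.049,0.044,-0.158,0.355,-0.091,0.038,85],[-0.049,0.044,-0.158,0.36,-0.064,0.044,85]]
  ]
}}

```text
time: 1.13
tool_pos: [0.3189, -0.3297, 0.2534]
tcp_rot: [2.534, 1.423, 0.353]
wrist_force: [0.3, -0.0, 0.1]
width: 0.99
grip_force: 0.0
```

{"op": "play_rows", "data": {
  "moves": [
    [[-0.049,0.044,-0.158,0.363,-0.036,0.05,85],[-0.049,0.044,-0.158,0.364,-0.009,0.058,85],[-0.049,0.044,-0.158,0.362,0.018,0.066,85],[-0.049,0.044,-0.158,0.358,0.045,0.074,85],[0,0,0,0,0,0,85]]
  ]
}}

```text
time: 1.55
tool_pos: [0.3871, -0.1958, 0.2437]
tcp_rot: [2.193, 1.765, 0.472]
wrist_force: [0.3, -0.3, -0.6]
width: 0.994
grip_force: 0.0
```

Run:
```python
from plan import *
st();p,R=target(-30,.08);print(p,R.round(3).tolist());fly(p,R)
```

```text
1.55 [ 0.3871 -0.1958  0.2437] [[0.197, 0.884, 0.424], [0.978, -0.21, -0.017], [0.074, 0.418, -0.906]] [-0.75 -0.49  2.32  0.33  1.   -0.67] [ 0.3 -0.3 -0.6] [0.05 0.17 0.06] 0.99365974872862 0.0
[ 0.46868644 -0.07044929  0.17542563] [[-0.108, 0.861, 0.497], [0.994, 0.093, 0.054], [0.0, 0.5, -0.866]]
[-0.032, 0.03, -0.123, 0.267, 0.035, 0.188, 85]
[-0.032, 0.03, -0.123, 0.262, 0.048, 0.193, 85]
[-0.032, 0.03, -0.123, 0.255, 0.061, 0.198, 85]
[-0.032, 0.03, -0.123, 0.248, 0.073, 0.203, 85]
[-0.032, 0.03, -0.123, 0.24, 0.085, 0.208, 85]
```

{"op": "play_rows", "data": {
  "moves": [
    [[-0.032,0.03,-0.123,0.267,0.035,0.188,85],[-0.032,0.03,-0.123,0.262,0.048,0.193,85],[-0.032,0.03,-0.123,0.255,0.061,0.198,85],[-0.032,0.03,-0.123,0.248,0.073,0.203,85],[-0.032,0.03,-0.123,0.24,0.085,0.208,85]]
  ]
}}

```text
time: 1.97
tool_pos: [0.47, -0.076, 0.1763]
tcp_rot: [1.831, 2.032, 0.54]
wrist_force: [-0.9, -0.6, -0.6]
width: 0.992
grip_force: 0.0
```

{"op": "play_rows", "data": {
  "moves": [
    [[0,0,0,0,0,0,85],[0,0,0,0,0,0,85]]
  ]
}}

```text
time: 2.13
tool_pos: [0.4688, -0.0754, 0.1749]
tcp_rot: [1.835, 2.035, 0.539]
wrist_force: [0.6, -0.6, 0.1]
width: 0.996
grip_force: 0.0
```

Run:
```python
from plan import *
st();p,R=target(-30,.0);print(p,R.round(3).tolist());fly(p,R)
c=cam('side');im=cv2.resize(c['image'][100:320,260:560],None,fx=2.5,fy=2.5);cv2.imwrite('pics/a.png',im[:,:,::-1])
print('arc');arc(-30,30,10,40)
```

```text
2.13 [ 0.4688 -0.0754  0.1749] [[-0.102, 0.863, 0.495], [0.995, 0.09, 0.049], [-0.003, 0.497, -0.868]] [-0.38 -0.4   2.42  0.37  0.69 -0.72] [ 0.6 -0.6  0.1] [-0.05  0.26  0.04] 0.9957305701838798 0.0
[ 0.50845339 -0.06613768  0.10614359] [[-0.108, 0.861, 0.497], [0.994, 0.093, 0.054], [0.0, 0.5, -0.866]]
[-0.002, 0.003, -0.002, 0.018, 0.003, 0.266, 85]
[-0.002, 0.003, -0.002, 0.017, 0.003, 0.266, 85]
[-0.002, 0.003, -0.002, 0.017, 0.002, 0.266, 85]
arc
[0.209, 0.0, -0.0, -0.0, -0.017, -0.001, 40]
[0.209, -0.0, -0.0, 0.0, -0.017, -0.001, 40]
[0.209, -0.0, 0.0, 0.0, -0.017, -0.001, 40]
[0.209, 0.0, 0.0, -0.0, -0.017, -0.001, 40]
[0.209, 0.0, -0.0, -0.0, -0.017, -0.001, 40]
[0.209, 0.0, 0.0, -0.0, -0.017, -0.001, 40]
[0.209, 0.0, -0.0, 0.0, -0.017, -0.001, 40]
[0.209, -0.0, -0.0, -0.0, -0.017, -0.001, 40]
[0.209, -0.0, 0.0, 0.0, -0.017, -0.001, 40]
[0.209, 0.0, 0.0, -0.0, -0.017, -0.001, 40]
```

View pics/a.png

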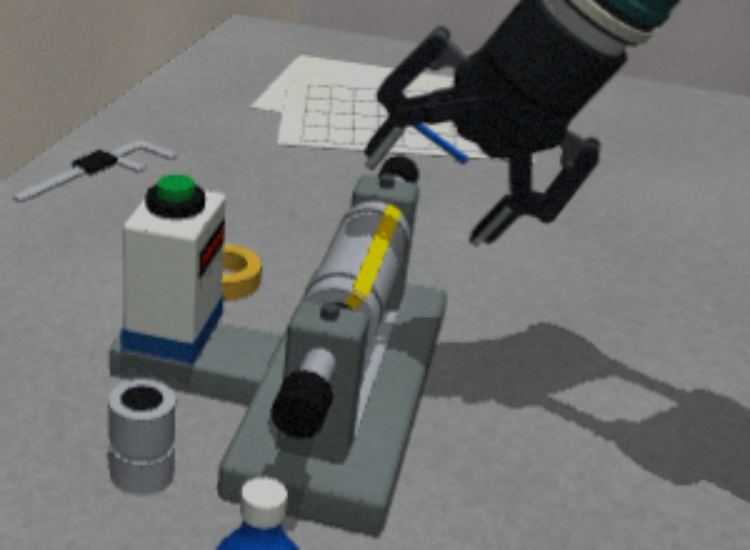

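The gripper leans 30° and is centred over the sleeve, with open fingers at about (400,140) and (490,230). The strip runs from (395,210) to (355,300). Next I go in and close.

{"op": "play_rows", "data": {
  "moves": [
    [[-0.002,0.003,-0.002,0.018,0.003,0.266,85],[-0.002,0.003,-0.002,0.017,0.003,0.266,85],[-0.002,0.003,-0.002,0.017,0.003,0.266,85],[0,0,0,0,0,0,85],[0,0,0,0,0,0,85]]
  ],
  "newtons": 30
}}

```text
time: 2.6
tool_pos: [0.5089, -0.0686, 0.1069]
tcp_rot: [1.835, 2.034, 0.545]
wrist_force: [-0.4, 0.2, 1.0]
width: 0.993
grip_force: 0.0
```

{"op": "play_rows", "data": {
  "moves": [
    [[0,0,0,0,0,0,65],[0,0,0,0,0,0,60],[0,0,0,0,0,0,57],[0,0,0,0,0,0,55],[0,0,0,0,0,0,50]]
  ]
}}

```text
time: 3.02
tool_pos: [0.5077, -0.0681, 0.1078]
tcp_rot: [1.83, 2.036, 0.544]
wrist_force: [-10.4, -5.1, 3.5]
width: 0.646
grip_force: 30.0
```

Run:
```python
from plan import *
st();print(target(-30,0))
```

```text
3.02 [ 0.5077 -0.0681  0.1078] [[-0.106, 0.861, 0.498], [0.994, 0.093, 0.051], [-0.002, 0.501, -0.866]] [-0.32 -0.21  2.43  0.46  0.48 -0.8 ] [-10.4  -5.1   3.5] [-0.68  1.48 -0.13] 0.6464609591220518 29.98972624540329
(array([ 0.50845339, -0.06613768,  0.10614359]), array([[-0.10779017,  0.86097965,  0.49708683],
       [ 0.99417367,  0.09334903,  0.05389509],
       [ 0.        ,  0.5       , -0.8660254 ]]))
```

{"op": "play_rows", "data": {
  "moves": [
    [[0.15,0,0,0,-0.012,0,50],[0.15,0,0,0,-0.012,0,50],[0.15,0,0,0,-0.012,0,50],[0.15,0,0,0,-0.012,0,50],[0.15,0,0,0,-0.012,0,50]]
  ]
}}

```text
time: 3.43
tool_pos: [0.5027, -0.0687, 0.1061]
tcp_rot: [2.034, 2.255, 0.164]
wrist_force: [1.8, 2.1, -8.6]
width: 0.64
grip_force: 39.6
```

Run:
```python
from plan import *
st();print(target(-8.5,0))
```

```text
3.43 [ 0.5027 -0.0687  0.1061] [[-0.102, 0.984, 0.146], [0.995, 0.102, 0.013], [-0.002, 0.147, -0.989]] [-0.22 -0.03  2.18  0.06  0.85 -0.35] [ 1.8  2.1 -8.6] [ 0.33  0.06 -0.34] 0.6397049151680182 39.55105483531952
(array([ 0.50285117, -0.06674508,  0.10417575]), array([[-0.10779017,  0.98325353,  0.14694822],
       [ 0.99417367,  0.10660619,  0.0159324 ],
       [ 0.        ,  0.14780941, -0.98901586]]))
```

{"op": "play_rows", "data": {
  "moves": [
    [[0.15,0,0,0,-0.012,0,50],[0.15,0,0,0,-0.012,0,50],[0.15,0,0,0,-0.012,0,50],[0.15,0,0,0,-0.012,0,50],[0.15,0,0,0,-0.012,0,50]]
  ]
}}

```text
time: 3.85
tool_pos: [0.4974, -0.0693, 0.1063]
tcp_rot: [-1.997, -2.213, 0.254]
wrist_force: [-0.9, 0.8, -7.2]
width: 0.64
grip_force: 39.8
```

{"op": "play_rows", "data": {
  "moves": [
    [[0.15,0,0,0,-0.012,0,50],[0.15,0,0,0,-0.012,0,50],[0.15,0,0,0,-0.012,0,50],[0.15,0,0,0,-0.012,0,50],[0,0,0,0,0,0,50]]
  ]
}}

```text
time: 4.27
tool_pos: [0.4934, -0.0696, 0.1077]
tcp_rot: [-1.831, -2.032, 0.553]
wrist_force: [-3.9, 0.3, 1.9]
width: 0.638
grip_force: 40.6
```

Run:
```python
from plan import *
st();print(target(30,0))
```

```text
4.27 [ 0.4934 -0.0696  0.1077] [[-0.104, 0.858, -0.503], [0.995, 0.089, -0.054], [-0.001, -0.506, -0.863]] [-0.11  0.4   1.76 -0.11  1.5  -0.18] [-3.9  0.3  1.9] [-0.01  0.52 -0.07] 0.6382586435665446 40.63986003398895
(array([ 0.49254661, -0.06786232,  0.10614359]), array([[-0.10779017,  0.86097965, -0.49708683],
       [ 0.99417367,  0.09334903, -0.05389509],
       [ 0.        , -0.5       , -0.8660254 ]]))
```

{"op": "play_rows", "data": {
  "moves": [
    [[0,0,0,0,0,0,85],[0,0,0,0,0,0,85],[0,0,0,0,0,0,85],[0,0,0,0,0,0,85],[0,0,0,0,0,0,85]]
  ]
}}

```text
time: 4.68
tool_pos: [0.4938, -0.0695, 0.1079]
tcp_rot: [-1.836, -2.037, 0.546]
wrist_force: [-0.5, 1.3, -0.6]
width: 0.992
grip_force: 0.0
```

```bash
cat > ang.py <<'E'
from plan import *
from meas import mask
st()
for n in('top','side'):
    c=cam(n)
    for nm,lo,hi in(('yel',(22,120,60),(35,255,255)),('blk',(0,0,0),(179,255,45))):
        m=mask(c,lo,hi);v,u=np.nonzero(m)
        with np.errstate(all='ignore'): X,a=oncyl(c,np.c_[u,v])
        k=np.isfinite(a)&(abs(X[:,1])<.062)
        if k.sum(): print(n,nm,k.sum(),np.median(a[k]).round(3),np.percentile(a[k],[3,97]).round(3),np.percentile(X[k,1],[1,99]).round(3))
    im=cv2.resize(c['image'][140:320,310:510],None,fx=3,fy=3)
    cv2.imwrite(f'pics/{n}_{bot.read_state()["time"]:.2f}.png',im[:,:,::-1])
E
python3 ang.py
```

```text
4.68 [ 0.4938 -0.0695  0.1079] [[-0.104, 0.862, -0.495], [0.995, 0.09, -0.054], [-0.002, -0.498, -0.867]] [-0.11  0.39  1.76 -0.11  1.49 -0.18] [-0.5  1.3 -0.6] [ 0.04 -0.23  0.04] 0.9921337649065762 0.0
top yel 40 5.236 [5.061 5.413] [0.046 0.062]
top blk 231 4.649 [3.491 5.827] [0.028 0.051]
side yel 181 5.184 [4.974 5.449] [-0.059  0.061]
side blk 38 4.309 [3.451 5.718] [-0.062  0.055]
```

{"op": "play_rows", "data": {
  "moves": [
    [[-0.2,0,0,0,0.016,0,85],[-0.2,0,0,0,0.016,0,85],[-0.2,0,0,0,0.016,0,85],[-0.2,0,0,0,0.016,0,85],[-0.2,0,0,0,0.016,0,85]]
  ]
}}

```text
time: 5.2
tool_pos: [0.5017, -0.0686, 0.1054]
tcp_rot: [-2.095, -2.327, 0.023]
wrist_force: [-0.3, 0.9, 0.4]
width: 0.993
grip_force: 0.0
```

{"op": "play_rows", "data": {
  "moves": [
    [[-0.2,0,0,0,0.016,0,85],[-0.2,0,0,0,0.016,0,85],[-0.2,0,0,0,0.016,0,85],[-0.2,0,0,0,0.016,0,85],[-0.2,0,0,0,0.016,0,85]]
  ]
}}

```text
time: 5.62
tool_pos: [0.5089, -0.0681, 0.1072]
tcp_rot: [1.855, 2.061, 0.503]
wrist_force: [-0.3, 2.0, 0.0]
width: 0.993
grip_force: 0.0
```

{"op": "play_rows", "data": {
  "moves": [
    [[-0.1,0,0,0,0.008,0,85],[0,0,0,0,0,0,85],[0,0,0,0,0,0,85]]
  ]
}}

```text
time: 5.87
tool_pos: [0.5085, -0.0677, 0.1061]
tcp_rot: [1.833, 2.034, 0.545]
wrist_force: [0.0, -0.3, -0.5]
width: 0.992
grip_force: 0.0
```

```bash
python3 ang.py; python3 -c "
from plan import *
print(*target(-30,0));fly(*target(-30,0))"
```

```text
5.87 [ 0.5085 -0.0677  0.1061] [[-0.104, 0.861, 0.498], [0.995, 0.09, 0.051], [-0.001, 0.501, -0.865]] [-0.32 -0.2   2.43  0.47  0.47 -0.8 ] [ 0.  -0.3 -0.5] [-0.01  0.22 -0.03] 0.9921682873188287 0.0
top yel 215 5.247 [5.079 5.438] [-0.061  0.061]
top blk 388 4.299 [3.351 5.874] [-0.038  0.009]
side yel 183 5.18 [4.969 5.448] [-0.06   0.061]
side blk 22 4.151 [3.643 4.436] [-0.062 -0.053]
[ 0.50845339 -0.06613768  0.10614359] [[-0.10779017  0.86097965  0.49708683]
 [ 0.99417367  0.09334903  0.05389509]
 [ 0.          0.5        -0.8660254 ]]
[0.006, 0.007, -0.003, 0.02, -0.022, 0.002, 85]
```

{"op": "play_rows", "data": {
  "moves": [
    [[0,0,0,0,-0.01,0,85],[0,0,0,0,0,0,65],[0,0,0,0,0,0,60],[0,0,0,0,0,0,55],[0,0,0,0,0,0,50]]
  ]
}}

```text
time: 6.38
tool_pos: [0.5087, -0.0676, 0.106]
tcp_rot: [1.83, 2.036, 0.546]
wrist_force: [-3.5, -0.3, 3.4]
width: 0.644
grip_force: 30.7
```

{"op": "play_rows", "data": {
  "moves": [
    [[0,0,0,0,0,0,50],[0,0,0,0,0,0,50]]
  ]
}}

```text
time: 6.55
tool_pos: [0.5087, -0.0676, 0.106]
tcp_rot: [1.83, 2.035, 0.546]
wrist_force: [-2.2, 0.3, 3.8]
width: 0.644
grip_force: 30.8
```

```bash
python3 ang.py
```

```text
6.55 [ 0.5087 -0.0676  0.106 ] [[-0.105, 0.86, 0.499], [0.994, 0.092, 0.051], [-0.002, 0.502, -0.865]] [-0.32 -0.2   2.43  0.47  0.47 -0.8 ] [-2.2  0.3  3.8] [-0.02  0.45  0.19] 0.644231308534188 30.76826512813568
top yel 210 5.234 [5.073 5.423] [-0.061  0.061]
top blk 399 4.301 [3.342 5.872] [-0.039  0.009]
side yel 123 5.149 [4.967 5.422] [-0.024  0.062]
side blk 122 4.956 [3.891 5.675] [-0.061 -0.021]
```

{"op": "play_rows", "data": {
  "moves": [
    [[0.154,0,0,0,-0.012,0,50],[0.154,0,0,0,-0.012,0,50],[0.154,0,0,0,-0.012,0,50],[0.154,0,0,0,-0.012,0,50],[0.154,0,0,0,-0.012,0,50]]
  ]
}}

```text
time: 7.07
tool_pos: [0.5027, -0.0682, 0.1039]
tcp_rot: [2.038, 2.263, 0.153]
wrist_force: [-2.1, 1.9, 0.4]
width: 0.644
grip_force: 39.5
```

{"op": "play_rows", "data": {
  "moves": [
    [[0.154,0,0,0,-0.012,0,50],[0.154,0,0,0,-0.012,0,50],[0.154,0,0,0,-0.012,0,50],[0.154,0,0,0,-0.012,0,50],[0.154,0,0,0,-0.012,0,50]]
  ]
}}

```text
time: 7.48
tool_pos: [0.4966, -0.0688, 0.1043]
tcp_rot: [-1.983, -2.202, 0.277]
wrist_force: [-3.6, 0.7, 2.9]
width: 0.643
grip_force: 39.8
```

{"op": "play_rows", "data": {
  "moves": [
    [[0.154,0,0,0,-0.012,0,50],[0.154,0,0,0,-0.012,0,50],[0.154,0,0,0,-0.012,0,50],[0.154,0,0,0,-0.012,0,50],[0,0,0,0,0,0,50]]
  ]
}}

```text
time: 7.9
tool_pos: [0.4918, -0.0693, 0.1059]
tcp_rot: [-1.811, -2.011, 0.583]
wrist_force: [-5.3, 0.0, 11.7]
width: 0.648
grip_force: 40.5
```

```bash
python3 ang.py; ls pics
```

```text
7.9 [ 0.4918 -0.0693  0.1059] [[-0.105, 0.841, -0.531], [0.994, 0.088, -0.057], [-0.001, -0.534, -0.846]] [-0.11  0.42  1.74 -0.12  1.53 -0.18] [-5.3  0.  11.7] [-0.15  1.55  0.03] 0.648079791677546 40.522059202194214
top blk 196 4.861 [3.553 5.838] [0.031 0.053]
side yel 18 5.77 [5.677 5.814] [-0.042  0.059]
side blk 248 4.338 [3.221 5.307] [-0.061 -0.009]
a.png
side0.png
side_4.78.png
side_5.97.png
side_6.65.png
side_8.00.png
top0.png
top_4.73.png
top_5.92.png
top_6.60.png
top_7.95.png
topc.png
```

{"op": "play_rows", "data": {
  "moves": [
    [[0,0,0,0,0,0,85],[0,0,0,0,0,0,85],[0,0,0,0,0,0,85],[0,0,0,0,0,0,85],[0,0,0,0,0,-0.1,85]]
  ]
}}

```text
time: 8.42
tool_pos: [0.4961, -0.0687, 0.1126]
tcp_rot: [-1.815, -2.016, 0.575]
wrist_force: [-1.0, -0.0, -0.3]
width: 0.997
grip_force: 0.0
```

{"op": "play_rows", "data": {
  "moves": [
    [[0,0,0,0,0,-0.3,85],[0,0,0,0,0,-0.35,85],[0,0,0,0,0,-0.35,85],[0,0,0,0,0,-0.35,85],[0,0,0,0,0,0,85]]
  ]
}}

```text
time: 8.83
tool_pos: [0.5741, -0.0612, 0.2362]
tcp_rot: [-1.827, -2.028, 0.563]
wrist_force: [0.4, -0.3, 1.3]
width: 0.993
grip_force: 0.0
```

```bash
python3 ang.py; cp pics/side_9*.png pics/rel.png || ls pics
```

```text
8.83 [ 0.5741 -0.0612  0.2362] [[-0.105, 0.854, -0.51], [0.994, 0.088, -0.057], [-0.004, -0.513, -0.859]] [-0.09  0.43  1.46 -0.1   1.78 -0.19] [ 0.4 -0.3  1.3] [ 0.02 -0.25 -0.01] 0.9926040505960224 0.0
top blk 98 4.573 [3.452 5.759] [0.046 0.059]
side yel 19 5.768 [5.671 5.814] [-0.042  0.059]
side blk 14 3.158 [3.003 3.998] [-0.057  0.049]
a.png
side0.png
side_4.78.png
side_5.97.png
side_6.65.png
side_8.00.png
side_8.93.png
top0.png
top_4.73.png
top_5.92.png
top_6.60.png
top_7.95.png
top_8.88.png
topc.pngcp: cannot stat 'pics/side_9*.png': No such file or directory
```

Run:
```python
import cv2,glob,numpy as np
from h import *
c=cam('side');t=cam('top')
a=cv2.resize(c['image'][150:270,350:450],None,fx=4.9,fy=4.9)[:588,:400] if 0 else cv2.resize(c['image'][160:260,360:440],None,fx=5,fy=5)
b=cv2.resize(t['image'][260:320,360:440],None,fx=5,fy=5)
o=np.zeros((500,800,3),np.uint8);o[:,:400]=a;o[:300,400:]=b
cv2.imwrite('pics/b.png',o[:,:,::-1])
```

```text
(no output)
```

View pics/b.png

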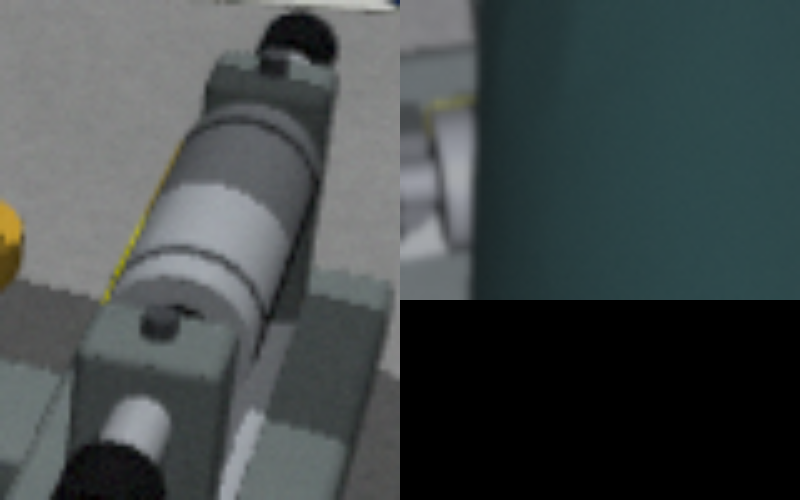

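The side crop shows a thin yellow sliver on the sleeve's scanner-side edge, from about (105,300) to (180,150), and a dark line low on the robot side. The strip may be slightly under-turned. The arm hides the sleeve in the top view, so I'll move it aside and measure.

{"op": "play_rows", "data": {
  "moves": [
    [[-0.2,0,0,-0.36,0,-0.05,85],[-0.2,0,0,-0.36,0,-0.05,60],[-0.2,0,0,-0.36,0,0,40],[-0.2,0,0,-0.36,0,0,20],[-0.2,0,0,-0.36,0,0,0]]
  ]
}}

```text
time: 9.45
tool_pos: [0.5909, -0.2407, 0.2368]
tcp_rot: [-2.08, -2.311, 0.058]
wrist_force: [-0.2, -0.3, -0.0]
width: 0.452
grip_force: 0.0
```

{"op": "play_rows", "data": {
  "moves": [
    [[-0.07,0,0,-0.36,0,0,0],[0,0,0,0,0,0,0],[0,0,0,0,0,0,0]]
  ]
}}

```text
time: 9.7
tool_pos: [0.593, -0.2771, 0.2361]
tcp_rot: [-2.098, -2.32, 0.023]
wrist_force: [-0.0, 0.7, -1.2]
width: 0.005
grip_force: 0.0
```

```bash
python3 ang.py
python3 - <<'E'
from plan import *
t=cam('top');s=cam('side')
np.set_printoptions(linewidth=200)
# colour profiles across the sleeve at several y stations: pixel = projection of circle points
for n,c in(('top',t),('side',s)):
    I=c['image'].astype(int)
    print(n,'limb/angle cols')
    for th in (2.9,3.0,3.14,4.4,5.8,6.0,6.28):
        print(th,proj(c,C+F@[.028*np.cos(th),.0,-.028*np.sin(th)]).round(1)[0])
# yellow amount (R-B) per image column (top) along sleeve
I=t['image'].astype(int);u0,u1=375,436
for u in range(376,436,10):
    r=np.arange(268,312);print(u,[(int(v),int(I[v,u,0]-I[v,u,2])) for v in r if I[v,u,0]-I[v,u,2]>12],I[270:312:1,u].sum(1)//3)
I=s['image'].astype(int)
for v in range(185,225,8):
    print(v,[(u,int(I[v,u,0]-I[v,u,2])) for u in range(375,430) if I[v,u,0]-I[v,u,2]>12],I[v,380:430].sum(1)//3)
a=cv2.resize(s['image'][160:260,360:440],None,fx=5,fy=5);b=cv2.resize(t['image'][260:320,365:445],None,fx=5,fy=5)
o=np.zeros((500,800,3),np.uint8);o[:,:400]=a;o[:300,400:]=b
cv2.imwrite('pics/c.png',o[:,:,::-1])
E
```

```text
9.7 [ 0.593  -0.2771  0.2361] [[-0.1, 0.995, -0.02], [0.995, 0.1, -0.001], [0.001, -0.02, -1.0]] [-0.47  0.23  1.63 -0.01  1.29 -0.57] [-0.   0.7 -1.2] [ 0.01 -0.05  0.  ] 0.00538185348481312 0.0
side yel 19 5.768 [5.671 5.814] [-0.042  0.059]
side blk 4 3.03 [2.994 3.267] [-0.038  0.048]
top limb/angle cols
2.9 [404.6 305. ]
3.0 [404.8 305.2]
3.14 [405.1 305.2]
4.4 [405.6 294.1]
5.8 [401.9 277.2]
6.0 [401.4 276.4]
6.28 [400.7 276.3]
side limb/angle cols
2.9 [416.  214.8]
3.0 [416.4 213.6]
3.14 [416.8 211.8]
4.4 [408.  197.5]
5.8 [389.5 200.8]
6.0 [388.2 203. ]
6.28 [387.3 206.4]
376 [(279, 23), (280, 21)] [ 91  97  99 100 100 100  99  94  85  83  76  66  61  63  62  60  64  69  75  83  88  97 105 112 118 122 128 133 131 127 123 120 117 114 111 105  97  85  73  70  85  96]
386 [(277, 18), (278, 28), (279, 14)] [ 99  98  99  99  98  97  87  84  86  86  90  99 105 114 121 125 129 132 137 142 146 148 151 150 150 147 144 139 135 130 126 122 118 113 106  97  85  73  80  93  98  98]
396 [(276, 26), (277, 24)] [101 101 101 100  97  89  90  88  83  89  98 107 113 121 124 129 132 136 142 146 
[... 1120 characters left out ...]
  81
  83]
201 [(389, 52), (390, 25)] [130 129 131 128 129 127 129  93  82  95  87 100 110 125 134 135 143 145 147 152 155 156 158 158 158 157 155 156 151 153 149 146 142 140 135 130 125 119 110 102  84  38  28  50  72  80  79  78  79
  77]
209 [(385, 72), (386, 56)] [130 133 129 130 130 111  98 100 115 114 122 103  91  94  82  77  81  87 106 124 140 146 150 160 159 157 155 153 147 143 139 135 132 122 121 112 102  85  50  32  56  44  53  79  81  75  80  78  81
  76]
217 [(381, 23), (382, 57)] [132 116  87 103 100 100  88  87  90  90  91  91  91  85  89  88  89  89  90  89  86  97 130 141 147 144 142 139 132  98  60  99 108  99  85  52  31  53  54  55  48  76 111 106 106 107 107 105 106
 106]
```

View pics/c.png

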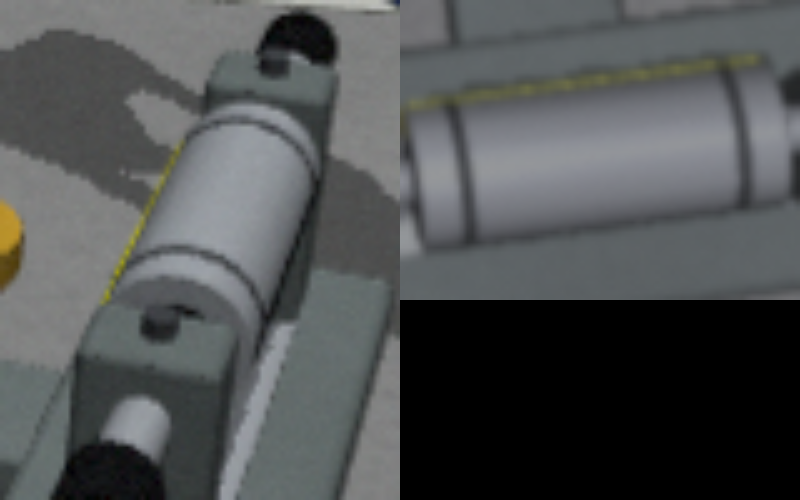

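The side crop (left) still shows only the thin yellow edge, from (105,300) to (180,150). The top crop shows a 1–2 px yellow edge on the scanner side, at rows 60–105. The tool rotation predicts about 6.29 rad. I'll compare the edge profiles with the first pictures.

Run:
```python
from plan import *
np.set_printoptions(linewidth=220)
# average straightened profiles: lateral coordinate (mm) across the sleeve as seen by the camera, along y
old={n:cv2.imread(f'pics/{n}0.png')[:,:,::-1].astype(np.float32) for n in('top','side')}
for n,ys in(('top',np.linspace(-.035,.035,60)),('side',np.linspace(-.03,.03,60))):
    c=cam(n);o=(-c['R'].T@c['t']-C)@F;v=np.array([o[0],0,o[2]])
    v/=np.linalg.norm(v);lat=np.array([v[2],0,-v[0]]) # towards scanner
    L=np.arange(-34,35,1.)/1000
    X=np.array([[C+F@(lat*l+np.array([0,y,0])) for y in ys] for l in L]);uv=proj(c,X.reshape(-1,3)).reshape(len(L),len(ys),2).astype(np.float32)
    for nm,im in(('old',old[n]),('new',c['image'].astype(np.float32))):
        g=cv2.remap(im,uv[...,0],uv[...,1],cv2.INTER_LINEAR);p=np.median(g,1)
        print(n,nm,'grey',np.c_[L*1e3,p.mean(1)][np.r_[0:16,53:69]].round().astype(int).T.tolist());
        rb=p[:,0]-p[:,2];k=rb>6;print('   R-B',list(zip((L[k]*1e3).astype(int).tolist(),rb[k].round().astype(int).tolist())),'view angle',np.arctan2(-v[2],v[0])%6.283)
```

```text
top old grey [[-34, -33, -32, -31, -30, -29, -28, -27, -26, -25, -24, -23, -22, -21, -20, -19, 19, 20, 21, 22, 23, 24, 25, 26, 27, 28, 29, 30, 31, 32, 33, 34], [94, 94, 94, 94, 93, 92, 90, 87, 85, 85, 88, 92, 97, 101, 105, 108, 106, 102, 98, 94, 89, 84, 78, 73, 68, 66, 66, 71, 78, 85, 91, 95]]
   R-B [(-19, 8), (-18, 23), (-17, 40), (-16, 59), (-15, 71), (-14, 78), (-13, 81), (-12, 81), (-11, 81), (-10, 81), (-9, 78), (-8, 71), (-7, 59), (-6, 41), (-5, 23), (-4, 8)] view angle 4.6454800841706785
top new grey [[-34, -33, -32, -31, -30, -29, -28, -27, -26, -25, -24, -23, -22, -21, -20, -19, 19, 20, 21, 22, 23, 24, 25, 26, 27, 28, 29, 30, 31, 32, 33, 34], [98, 97, 96, 93, 88, 82, 76, 74, 77, 83, 90, 96, 101, 105, 109, 113, 111, 107, 102, 98, 93, 89, 86, 86, 86, 87, 86, 85, 82, 84, 89, 94]]
   R-B [(26, 9), (27, 19), (28, 25), (29, 25), (30, 19), (31, 8)] view angle 4.6454800841706785
side old grey [[-34, -33, -32, -31, -30, -29, -28, -27, -26, -25, -24, -23, -22, -21, -20, -19, 19, 20, 21, 22, 23, 24, 25, 26, 27, 28, 29, 30, 31, 32, 33, 34], [54, 54, 54, 54, 53, 57, 67, 76, 84, 92, 99, 103, 108, 113, 117, 121, 132, 128, 123, 118, 114, 107, 99, 94, 102, 116, 124, 126, 127, 126, 126, 126]]
   R-B [(-15, 35), (-14, 98), (-13, 157), (-12, 182), (-11, 183), (-10, 184), (-9, 183), (-8, 183), (-7, 184), (-6, 184), (-5, 184), (-4, 183), (-3, 163), (-2, 105), (-1, 36)] view angle 4.4647333559965885
side new grey [[-34, -33, -32, -31, -30, -29, -28, -27, -26, -25, -24, -23, -22, -21, -20, -19, 19, 20, 21, 22, 23, 24, 25, 26, 27, 28, 29, 30, 31, 32, 33, 34], [54, 54, 54, 52, 42, 32, 43, 66, 83, 93, 101, 106, 110, 116, 120, 123, 136, 132, 127, 121, 115, 108, 100, 94, 96, 108, 120, 126, 127, 128, 128, 128]]
   R-B [(26, 14), (27, 50), (28, 67), (29, 38), (30, 9)] view angle 4.4647333559965885
```

Run:
```python
from plan import *
for n,ys,files in(('top',np.linspace(-.035,.035,60),['top0','top_5.92','top_6.60']),('side',np.linspace(-.03,.03,60),['side0','side_4.78','side_5.97','side_6.65','side_8.00','side_8.93'])):
    c=cam(n);o=(-c['R'].T@c['t']-C)@F;D=np.hypot(o[0],o[2]);v=np.array([o[0],0,o[2]])/D
    lat=np.array([v[2],0,-v[0]]);L=np.arange(-34,35,.5)/1000;va=np.arctan2(-v[2],v[0])%(2*np.pi)
    if n=='side': ys=np.linspace(.0,.03,40)
    for f in files:
        im=cv2.imread(f'pics/{f}.png')[:,:,::-1].astype(np.float32);crop='_' in f
        X=np.array([[C+F@(lat*l+np.array([0,y,0])) for y in ys] for l in L]);uv=proj(c,X.reshape(-1,3)).reshape(len(L),len(ys),2)
        if crop: uv=(uv-[310,140])*3+1
        uv=uv.astype(np.float32);g=cv2.remap(im,uv[...,0],uv[...,1],cv2.INTER_LINEAR);p=np.median(g,1);rb=np.clip(p[:,0]-p[:,2]-6,0,None)
        h=np.nonzero(rb>rb.max()/2)[0];l0=(L[h[0]]+L[h[-1]])/2
        # point on the cylinder whose ray crosses the lateral plane at l0
        r=.0283;b=np.arctan2(l0,D);th=np.arcsin(min(1,D*np.sin(b)/r))-b
        print(f,'edges mm',(L[h[[0,-1]]]*1e3).round(1),'sum',rb.sum().round()/2,'max',rb.max(),'angle',(va+th).round(3))
```

```text
top0 edges mm [-16.5  -6.5] sum 787.5 max 75.51904 angle 4.237
top_5.92 edges mm [13.5 21.5] sum 84.5 max 13.003906 angle 5.297
top_6.60 edges mm [10. 14.] sum 156.0 max 28.018555 angle 5.073
side0 edges mm [-13.5  -2.5] sum 2097.5 max 177.43945 angle 4.196
side_4.78 edges mm [15. 24.] sum 1851.5 max 194.0669 angle 5.18
side_5.97 edges mm [15. 24.] sum 1830.5 max 192.67969 angle 5.18
side_6.65 edges mm [14.5 23.5] sum 1851.0 max 193.09521 angle 5.157
side_8.00 edges mm [27. 29.] sum 213.0 max 84.38672 angle 5.814
side_8.93 edges mm [27.  28.5] sum 176.5 max 72.30029 angle 5.766
```

Every estimate is consistent with being aligned, to about ±0.05 rad. I want it tighter, so I'll re-grip, turn back to where the strip is visible to check for slip, then turn forward by the calibrated amount.

Run:
```python
from plan import *
import plan
plan.C=np.array([.5005,-.0685,.120])
p,R=target(31.5,.13);fly(p,R)
print(p)
q,Q=target(31.5,0);fly(q,Q,p,R,4)
```

```text
[0.177, 0.0, -0.0, 0.358, -0.022, 0.034, 85]
[0.177, 0.0, -0.0, 0.358, -0.019, 0.036, 85]
[0.177, 0.0, -0.0, 0.358, -0.015, 0.037, 85]
[0.177, 0.0, -0.0, 0.358, -0.012, 0.039, 85]
[0.177, 0.0, -0.0, 0.358, -0.008, 0.04, 85]
[0.177, 0.0, -0.0, 0.358, -0.005, 0.04, 85]
[ 0.55971779 -0.0620795   0.21720098]
[0.0, 0.0, 0.0, 0.0, 0.0, 0.325, 85]
[0.0, 0.0, 0.0, 0.0, 0.0, 0.325, 85]
[0.0, 0.0, 0.0, 0.0, 0.0, 0.325, 85]
[0.0, 0.0, 0.0, 0.0, 0.0, 0.325, 85]
```

{"op": "play_rows", "data": {
  "moves": [
    [[0.177,0,0,0.358,-0.022,0.034,85],[0.177,0,0,0.358,-0.019,0.036,85],[0.177,0,0,0.358,-0.015,0.037,85],[0.177,0,0,0.358,-0.012,0.039,85],[0.177,0,0,0.358,-0.008,0.04,85]]
  ]
}}

```text
time: 10.52
tool_pos: [0.5661, -0.0967, 0.2216]
tcp_rot: [-1.869, -2.076, 0.491]
wrist_force: [-0.2, 0.6, -0.8]
width: 0.709
grip_force: 0.0
```

{"op": "play_rows", "data": {
  "moves": [
    [[0.177,0,0,0.358,-0.005,0.04,85],[0,0,0,0,0,0,85],[0,0,0,0,0,0,85]]
  ]
}}

```text
time: 10.77
tool_pos: [0.5601, -0.0607, 0.2154]
tcp_rot: [-1.813, -2.024, 0.573]
wrist_force: [0.2, -0.2, -0.6]
width: 0.994
grip_force: 0.0
```

Run:
```python
from plan import *
import plan
plan.C=np.array([.5005,-.0685,.120]);st()
fly(*target(31.5,0))
```

```text
10.77 [ 0.5601 -0.0607  0.2154] [[-0.11, 0.847, -0.52], [0.994, 0.093, -0.058], [-0.001, -0.523, -0.852]] [-0.09  0.43  1.51 -0.11  1.74 -0.19] [ 0.2 -0.2 -0.6] [-0.03 -0.27  0.03] 0.9942814739749765 0.0
[-0.0, 0.001, 0.001, -0.003, -0.003, 0.322, 85]
[-0.0, 0.001, 0.001, -0.003, -0.003, 0.322, 85]
[-0.0, 0.001, 0.001, -0.003, -0.003, 0.322, 85]
[-0.0, 0.001, 0.001, -0.003, -0.003, 0.322, 85]
```

{"op": "play_rows", "data": {
  "moves": [
    [[0,0,0,0,0,0.322,85],[0,0,0,0,0,0.322,85],[0,0,0,0,0,0.322,85],[0,0,0,0,0,0.322,85],[0,0,0,0,0,0,85]]
  ],
  "newtons": 40
}}

```text
time: 11.18
tool_pos: [0.4866, -0.0712, 0.1032]
tcp_rot: [-1.814, -2.013, 0.576]
wrist_force: [-1.1, 0.3, -1.1]
width: 0.994
grip_force: 0.0
```

{"op": "play_rows", "data": {
  "moves": [
    [[0,0,0,0,0,0,65],[0,0,0,0,0,0,60],[0,0,0,0,0,0,50],[0,0,0,0,0,0,50],[0,0,0,0,0,0,50]]
  ]
}}

```text
time: 11.6
tool_pos: [0.4951, -0.0714, 0.1105]
tcp_rot: [-1.823, -2.023, 0.569]
wrist_force: [-2.8, -0.8, 6.1]
width: 0.641
grip_force: 45.6
```

```bash
cat > lat.py <<'E'
from plan import *
st()
s=bot.read_state();R=Ro.from_rotvec(s['tcp_rot']).as_matrix();print('phi',np.degrees(np.arctan2(-R[2,1]*1.0,-R[2,2])))
for n,y0,y1 in(('top',-.06,-.045),('top',.045,.06),('side',.0,.03)):
    c=cam(n);o=(-c['R'].T@c['t']-C)@F;D=np.hypot(o[0],o[2]);v=np.array([o[0],0,o[2]])/D
    lat=np.array([v[2],0,-v[0]]);L=np.arange(-34,35,.5)/1000;va=np.arctan2(-v[2],v[0])%(2*np.pi);ys=np.linspace(y0,y1,30)
    X=np.array([[C+F@(lat*l+np.array([0,y,0])) for y in ys] for l in L]);uv=proj(c,X.reshape(-1,3)).reshape(len(L),len(ys),2).astype(np.float32)
    g=cv2.remap(c['image'].astype(np.float32),uv[...,0],uv[...,1],cv2.INTER_LINEAR);p=np.median(g,1);rb=np.clip(p[:,0]-p[:,2]-6,0,None)
    if rb.max()<15: print(n,'none');continue
    k=rb>rb.max()*.2
    l0=(L*rb)[k].sum()/rb[k].sum();r=.0283;b=np.arctan2(l0,D);th=np.arcsin(min(1,D*np.sin(b)/r))-b
    print(n,y0,'centroid',(l0*1e3).round(2),'sum',rb.sum().round()/2,'max',rb.max(),'angle',(va+th).round(3))
E
python3 lat.py
```

```text
11.6 [ 0.4951 -0.0714  0.1105] [[-0.105, 0.85, -0.515], [0.994, 0.088, -0.057], [-0.003, -0.519, -0.855]] [-0.11  0.41  1.74 -0.12  1.52 -0.18] [-2.8 -0.8  6.1] [-0.21  0.67  0.13] 0.6411203545410012 45.55506885051727
phi 31.240250623475838
top none
top 0.045 centroid 28.14 sum 71.0 max 21.285645 angle 6.082
side 0.0 centroid 27.92 sum 221.0 max 86.13574 angle 5.797
```

{"op": "play_rows", "data": {
  "moves": [
    [[-0.153,0,0,0,0.008,0,50],[-0.153,0,0,0,0.008,0,50],[-0.153,0,0,0,0.008,0,50],[-0.153,0,0,0,0.008,0,50],[-0.153,0,0,0,0.008,0,50]]
  ]
}}

```text
time: 12.17
tool_pos: [0.499, -0.0709, 0.1087]
tcp_rot: [-2.029, -2.255, 0.183]
wrist_force: [-2.0, -0.9, -0.4]
width: 0.64
grip_force: 46.0
```

{"op": "play_rows", "data": {
  "moves": [
    [[-0.153,0,0,0,0.008,0,50],[-0.153,0,0,0,0.008,0,50],[-0.153,0,0,0,0.008,0,50],[-0.153,0,0,0,0.008,0,50],[0,0,0,0,0,0,50]]
  ]
}}

```text
time: 12.58
tool_pos: [0.5025, -0.0706, 0.1088]
tcp_rot: [2.03, 2.253, 0.167]
wrist_force: [5.8, 0.4, -5.7]
width: 0.639
grip_force: 45.9
```

```bash
python3 lat.py
```

```text
12.58 [ 0.5025 -0.0706  0.1088] [[-0.104, 0.983, 0.151], [0.995, 0.103, 0.012], [-0.004, 0.151, -0.988]] [-0.22 -0.03  2.18  0.06  0.85 -0.36] [ 5.8  0.4 -5.7] [ 0.16 -0.63  0.19] 0.6388581745330636 45.88648796081543
phi -8.713307027457676
top none
top 0.045 centroid 22.68 sum 567.0 max 72.82617 angle 5.556
side 0.0 centroid 24.49 sum 904.0 max 154.99414 angle 5.453
```

{"op": "play_rows", "data": {
  "moves": [
    [[-0.153,0,0,0,0.008,0,50],[-0.153,0,0,0,0.008,0,50],[-0.153,0,0,0,0.008,0,50],[-0.153,0,0,0,0.008,0,50],[0,0,0,0,0,0,50]]
  ]
}}

```text
time: 13.15
tool_pos: [0.5058, -0.0703, 0.1098]
tcp_rot: [1.871, 2.075, 0.479]
wrist_force: [9.8, 3.8, -4.2]
width: 0.642
grip_force: 46.1
```

```bash
python3 lat.py
```

```text
13.15 [ 0.5058 -0.0703  0.1098] [[-0.102, 0.893, 0.439], [0.995, 0.093, 0.042], [-0.003, 0.441, -0.897]] [-0.3  -0.19  2.38  0.34  0.55 -0.66] [ 9.8  3.8 -4.2] [ 0.5  -0.84  0.52] 0.6418036146338945 46.13519847393036
phi -26.174745490171134
top -0.06 centroid 17.09 sum 837.5 max 82.59766 angle 5.279
top 0.045 centroid 16.88 sum 809.0 max 82.71875 angle 5.27
side 0.0 centroid 20.01 sum 1716.5 max 188.2998 angle 5.204
```

{"op": "play_rows", "data": {
  "moves": [
    [[0.15,0,0,0,-0.008,0,50],[0.15,0,0,0,-0.008,0,50],[0.15,0,0,0,-0.008,0,50],[0.15,0,0,0,-0.008,0,50],[0.15,0,0,0,-0.008,0,50]]
  ]
}}

```text
time: 13.72
tool_pos: [0.5016, -0.0707, 0.1086]
tcp_rot: [2.067, 2.297, 0.077]
wrist_force: [-1.7, 0.5, 7.7]
width: 0.636
grip_force: 48.0
```

{"op": "play_rows", "data": {
  "moves": [
    [[0.15,0,0,0,-0.008,0,50],[0.15,0,0,0,-0.008,0,50],[0.15,0,0,0,-0.008,0,50],[0.15,0,0,0,-0.008,0,50],[0.15,0,0,0,-0.008,0,50]]
  ]
}}

```text
time: 14.13
tool_pos: [0.4974, -0.0711, 0.1091]
tcp_rot: [-1.954, -2.171, 0.339]
wrist_force: [-1.6, -0.7, 11.5]
width: 0.638
grip_force: 48.1
```

{"op": "play_rows", "data": {
  "moves": [
    [[0.15,0,0,0,-0.008,0,50],[0.15,0,0,0,-0.008,0,50],[0.14,0,0,0,-0.008,0,50],[0.14,0,0,0,-0.008,0,50],[0,0,0,0,0,0,50]]
  ]
}}

```text
time: 14.55
tool_pos: [0.4943, -0.0715, 0.1103]
tcp_rot: [-1.79, -1.989, 0.62]
wrist_force: [-1.3, -0.9, 18.0]
width: 0.641
grip_force: 49.0
```

```bash
python3 lat.py
```

```text
14.55 [ 0.4943 -0.0715  0.1103] [[-0.106, 0.821, -0.562], [0.994, 0.085, -0.063], [-0.004, -0.565, -0.825]] [-0.11  0.45  1.71 -0.12  1.57 -0.18] [-1.3 -0.9 18. ] [-0.25  1.59  0.17] 0.6408429263736583 48.992069363594055
phi 34.41685604020088
top none
top 0.045 centroid 28.09 sum 47.0 max 15.209961 angle 6.069
side 0.0 centroid 27.94 sum 220.0 max 86.98633 angle 5.801
```

{"op": "play_rows", "data": {
  "moves": [
    [[0,0,0,0,0,0,62],[0,0,0,0,0,0,75],[0,0,0,0,0,0,85],[0,0,0,0,0,0,85],[0,0,0,0,0,-0.1,85]]
  ]
}}

```text
time: 15.12
tool_pos: [0.496, -0.0698, 0.1137]
tcp_rot: [-1.79, -1.988, 0.614]
wrist_force: [-1.1, 0.3, 0.4]
width: 0.991
grip_force: 0.0
```

{"op": "play_rows", "data": {
  "moves": [
    [[0,0,0,0,0,-0.3,85],[0,0,0,0,0,-0.35,85],[0,0,0,0,0,-0.35,85],[0,0,0,0,0,-0.35,85],[0,0,0,0,0,0,85]]
  ]
}}

```text
time: 15.53
tool_pos: [0.5786, -0.0619, 0.2339]
tcp_rot: [-1.802, -2.0, 0.602]
wrist_force: [0.3, 0.3, 2.0]
width: 0.999
grip_force: 0.0
```

{"op": "play_rows", "data": {
  "moves": [
    [[-0.2,0,0,-0.36,0,-0.05,85],[-0.2,0,0,-0.36,0,-0.05,60],[-0.2,0,0,-0.36,0,0,40],[-0.2,0,0,-0.36,0,0,20],[-0.2,0,0,-0.36,0,0,0]]
  ]
}}

```text
time: 15.95
tool_pos: [0.5977, -0.242, 0.2373]
tcp_rot: [-2.063, -2.293, 0.104]
wrist_force: [-0.2, -0.6, 0.2]
width: 0.445
grip_force: 0.0
```

{"op": "play_rows", "data": {
  "moves": [
    [[-0.15,0,0,-0.3,0,0,0],[0,0,0,0,0,0,0],[0,0,0,0,0,0,0]]
  ]
}}

```text
time: 16.2
tool_pos: [0.5987, -0.2722, 0.2366]
tcp_rot: [-2.099, -2.322, 0.023]
wrist_force: [0.7, 0.2, 0.0]
width: 0.005
grip_force: 0.0
```

```bash
python3 lat.py
python3 - <<'E'
from plan import *
for n,ys in(('top',np.linspace(-.035,.035,60)),('side',np.linspace(-.03,.03,60))):
    c=cam(n);o=(-c['R'].T@c['t']-C)@F;v=np.array([o[0],0,o[2]]);v/=np.linalg.norm(v);lat=np.array([v[2],0,-v[0]]);L=np.arange(-34,35,1.)/1000
    X=np.array([[C+F@(lat*l+np.array([0,y,0])) for y in ys] for l in L]);uv=proj(c,X.reshape(-1,3)).reshape(len(L),len(ys),2).astype(np.float32)
    p=np.median(cv2.remap(c['image'].astype(np.float32),uv[...,0],uv[...,1],cv2.INTER_LINEAR),1)
    print(n,p.mean(1)[:12].round().astype(int).tolist(),(p[:,0]-p[:,2])[56:].round().astype(int).tolist())
    if n=='side': save(c,'d.png')
# trigger approach, vertical tool, shut fingers
T=np.array([.6445,-.0513,0]);R=target(0,0)[1]
fly(np.r_[T[:2],.20],R,jaw=0)
E
```

```text
16.2 [ 0.5987 -0.2722  0.2366] [[-0.101, 0.995, -0.018], [0.995, 0.1, -0.003], [-0.001, -0.018, -1.0]] [-0.46  0.24  1.63 -0.01  1.29 -0.56] [0.7 0.2 0. ] [ 0.04 -0.01 -0.04] 0.004600840102799815 0.0
phi 1.0591308521898468
top -0.06 centroid 28.7 sum 70.0 max 20.217285 angle 6.191
top 0.045 centroid 28.29 sum 50.5 max 16.402344 angle 6.152
side 0.0 centroid 27.81 sum 171.0 max 67.53906 angle 5.776
top [98, 98, 97, 94, 89, 83, 76, 74, 77, 84, 90, 97] [-7, -6, -4, 1, 8, 18, 25, 25, 19, 8, -1, -6, -7]
side [53, 55, 56, 52, 42, 32, 40, 62, 82, 93, 100, 107] [-8, -7, -6, -4, 12, 46, 63, 32, 9, 2, 1, 0, -1]
[-0.007, 0.0, -0.0, 0.353, 0.112, 0.057, 0]
[-0.007, 0.0, -0.0, 0.353, 0.112, 0.057, 0]
[-0.007, 0.0, -0.0, 0.352, 0.112, 0.058, 0]
[-0.007, 0.0, -0.0, 0.352, 0.112, 0.058, 0]
[-0.007, 0.0, -0.0, 0.352, 0.112, 0.058, 0]
[-0.007, 0.0, -0.0, 0.352, 0.112, 0.059, 0]
```

{"op": "play_rows", "data": {
  "moves": [
    [[-0.007,0,0,0.353,0.112,0.057,0],[-0.007,0,0,0.353,0.112,0.057,0],[-0.007,0,0,0.352,0.112,0.058,0],[-0.007,0,0,0.352,0.112,0.058,0],[-0.007,0,0,0.352,0.112,0.058,0]]
  ]
}}

```text
time: 16.87
tool_pos: [0.6373, -0.0861, 0.2057]
tcp_rot: [-2.1, -2.337, 0.003]
wrist_force: [0.4, 0.1, -0.3]
width: 0.002
grip_force: 0.0
```

{"op": "play_rows", "data": {
  "moves": [
    [[-0.007,0,0,0.352,0.112,0.058,0],[0,0,0,0,0,0,0],[0,0,0,0,0,0,0],[0,0,0,0,0,0,0]]
  ]
}}

```text
time: 17.2
tool_pos: [0.6446, -0.0519, 0.2001]
tcp_rot: [2.097, 2.336, -0.0]
wrist_force: [0.7, -0.6, -0.1]
width: -0.0
grip_force: 0.0
```

Run:
```python
from plan import *
st();s=bot.read_state()
R=Ro.from_rotvec(s['tcp_rot']).as_matrix();print(R.T@(np.array([.6445,-.0513,.175])-s['tool_pos'])/.1)
c=cam('side');im=cv2.resize(c['image'][120:270,290:440],None,fx=3.6,fy=3.6);cv2.imwrite('pics/e.png',im[:,:,::-1])
```

```text
17.2 [ 0.6446 -0.0519  0.2001] [[-0.107, 0.994, 0.002], [0.994, 0.107, -0.002], [-0.002, 0.002, -1.0]] [-0.12  0.23  1.7  -0.    1.21 -0.23] [ 0.7 -0.6 -0.1] [ 0.   -0.01  0.02] -0.0004604526077456023 0.0
[ 0.00689424 -0.00042116  0.25093441]
```

View pics/e.png

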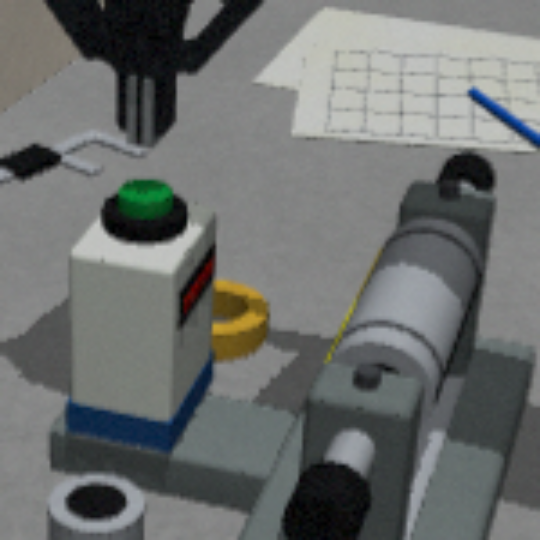

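The shut fingers, at (147,140) in the crop, hang directly above the green trigger at (147,198). Now I press in small steps.

{"op": "play_rows", "data": {
  "moves": [
    [[0,0,0,0,0,0.15,0],[0,0,0,0,0,0.1,0],[0,0,0,0,0,0.03,0],[0,0,0,0,0,0.02,0],[0,0,0,0,0,0.02,0]]
  ]
}}

```text
time: 17.67
tool_pos: [0.6442, -0.054, 0.1686]
tcp_rot: [2.102, 2.332, 0.0]
wrist_force: [-1.9, -1.0, 4.1]
width: -0.0
grip_force: 1.7
```

{"op": "play_rows", "data": {
  "moves": [
    [[0,0,0,0,0,0.02,0],[0,0,0,0,0,0.015,0],[0,0,0,0,0,0,0]]
  ]
}}

```text
time: 17.92
tool_pos: [0.6448, -0.0538, 0.1662]
tcp_rot: [2.099, 2.332, 0.001]
wrist_force: [-3.0, -1.9, 4.3]
width: -0.001
grip_force: 2.4
```

{"op": "play_rows", "data": {
  "moves": [
    [[0,0,0,0,0,0.01,0],[0,0,0,0,0,0.01,0],[0,0,0,0,0,0,0]]
  ]
}}

```text
time: 18.17
tool_pos: [0.645, -0.0537, 0.166]
tcp_rot: [2.099, 2.331, 0.002]
wrist_force: [-6.1, -1.2, 12.1]
width: -0.0
grip_force: 6.2
```

The force rose to 12 N with the travel stopped, so the trigger has bottomed out. Next, one slight extra push and then release.

{"op": "play_rows", "data": {
  "moves": [
    [[0,0,0,0,0,0.01,0],[0,0,0,0,0,0,0],[0,0,0,0,0,0,0]]
  ]
}}

```text
time: 18.42
tool_pos: [0.645, -0.0537, 0.1659]
tcp_rot: [2.099, 2.331, 0.002]
wrist_force: [-8.9, -1.5, 16.2]
width: -0.001
grip_force: 7.9
```

{"op": "play_rows", "data": {
  "moves": [
    [[0,0,0,0,0,-0.1,0],[0,0,0,0,0,-0.2,0],[0,0,0,0,0,-0.3,0],[0,0,0,0,0,-0.3,0],[0,0,0,0,0,0,0]]
  ]
}}

```text
time: 18.83
tool_pos: [0.6485, -0.0532, 0.2601]
tcp_rot: [2.093, 2.325, 0.014]
wrist_force: [1.2, -0.3, 1.2]
width: -0.0
grip_force: 0.0
```

{"op": "play_rows", "data": {
  "moves": [
    [[0,0,0,-0.3,0,0,0],[0,0,0,-0.3,0,0,0],[0,0,0,-0.3,0,0,0],[0,0,0,0,0,0,0],[0,0,0,0,0,0,0]]
  ]
}}

```text
time: 19.25
tool_pos: [0.654, -0.1438, 0.2517]
tcp_rot: [2.103, 2.33, 0.002]
wrist_force: [-0.2, -0.7, -0.2]
width: 0.002
grip_force: 0.0
```

```bash
python3 lat.py
python3 - <<'E'
from plan import *
from meas import mask
c=cam('side');print(mask(c,(45,100,50),(80,255,255)).sum()/255)
c=cam('top');g=np.nonzero(mask(c,(22,120,90),(35,255,255))[195:240,430:475]);print('ring',g[1].mean()+430,g[0].mean()+195)
E
```

```text
19.25 [ 0.654  -0.1438  0.2517] [[-0.102, 0.995, 0.003], [0.995, 0.102, -0.001], [-0.001, 0.003, -1.0]] [-0.25  0.24  1.6   0.    1.3  -0.36] [-0.2 -0.7 -0.2] [-0.02 -0.05  0.04] 0.002228327357692864 0.0
phi -0.1739137645910225
top -0.06 centroid 28.72 sum 79.5 max 22.618652 angle 6.191
top 0.045 centroid 28.28 sum 57.0 max 18.50293 angle 6.144
side 0.0 centroid 27.83 sum 174.5 max 67.62988 angle 5.779
141.0
ring 442.1209677419355 218.45967741935485
```

```bash
python3 -c "
from workcell import bot
print(bot.finish_job())"
```

```text
the job is handed in; nothing more can be done
None
```

I turned the sleeve so the yellow strip faces the scanner window (estimated 6.28 ± 0.03 rad), let go, then pressed the green trigger to its stop (16 N), released it and handed the job in at about 19 s; no contact with the ring gauge, spare or bottle was noticed, but their positions weren't re-measured at the end.

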